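# Take the spent drying cartridge out of an infrared analyser and shut its bay

## Task

The drying cartridge in the analyser's sloping deck is spent: pull it straight out of its bay, against the snap that holds it, and set it gently, standing upright with its grip on top, in the empty steel oven tray. Then swing the bay's cover down and press it until it clicks fully shut, so that the optics stay dry. Leave the glass bottles, the beaker and the wash bottle standing where they are.

Things in the scene. Friction and masses are not known exactly. Their poses are not given: they have to be found in the camera images.
- analyser: fixed instrument, 300 deep (x) x 320 wide (y) x 206 mm high, white shell on a blue base. Origin: centre of its underside; its front is its own -x, turned to the robot within 0.3 rad. From 80 mm height at the front edge the deck slopes up at 35 degrees to a ridge at x = +30, 206 mm high; flat behind. On the deck a flush dark screen (left, +y) and the cartridge bay with its cover (right, y = -60)
- bay: the bay, a 53 (x) x 33 (y) mm well, 82 mm deep, square to the deck; a grey collar 76 x 56 x 4 mm rings its mouth. Origin: middle of the mouth at deck level, 168 mm above the bench. x up the slope (away from the robot), y left, z straight out of the deck, leaning 35 degrees from vertical to the analyser's front: the way the cartridge is pulled
- cartridge: loose, 119 mm tall, 0.14 to 0.28 kg: perforated aluminium can 50 (x) x 30 (y) x 84 mm, grey flange 64 x 44 mm (84 to 89 mm up), grey finger grip 40 (x) x 14 (y) mm (89 to 119 mm up). Origin: centre of its foot, z to the grip. At the start it is home in the bay, axes parallel to the bay's, foot 80 mm below deck level, flange on the collar: flange and grip stand out 4 to 39 mm above the deck
- cartridge_grip (a point): middle of the finger grip, 108 mm above the foot on the cartridge's axis; pinch it along the cartridge's y (14 mm), the tool pointing along its -z. Spring balls in the well hold notches in the can: 10 to 18 N along bay +z breaks it free within 7 mm, then it slides with a few N and is clear after 85 mm; side play in the well 1.5 mm each way
- cover (a joint): angle of the bay's hinged cover, rad: 0 shut, grows as it opens (to 2.15); starts at 1.7 to 2.05. A stiff hinge (0.06 N m) holds it open; part-open it may sink. Let down it stops at about 0.1 on a spring ball; 7 to 12 N on its thumb pad clicks it past the ball and it stays at 0 (below 0.04 is shut)
- cover_hinge (a point): middle of the hinge line: bay x = +60 mm, z = 0, parallel to bay y; positive angles turn about bay +y. The cover is a white domed lid, hollow underneath: shut, it reaches 125 mm from the hinge down the slope (bay -x), 100 mm wide, its outer face 47 mm above the deck; open, it stands up behind the bay, hollow side to the robot, outer face away from it
- cover_press (a point): grey thumb pad (14 x 60 mm) in the cover's outer face near the free end: 109 mm from the hinge along the cover, 47 mm from the hinge's plane; moves with the cover. When shut, the cover's free end stands just behind a grey keeper block 44 wide x 28 mm high on the deck (bay x = -72 to -96 mm), lower than the cover
- oven_tray: empty shallow steel tray, 180 (x) x 130 (y) x 24 mm, walls and floor 3 mm, a wire handle standing up to 45 mm above the bench at each short (x) end; loose, 0.6 kg. Origin: centre of its underside. It stands on the robot's right, near or far, having changed places with the white bottle tray
- oven_tray_in (a point): centre of the oven tray's inner floor, 3 mm above the bench
- bottle_tray: fixed white plastic tray 180 (x) x 130 (y) x 30 mm holding two stoppered bottles: leave alone. Origin: centre of its underside
- bottle1: small stoppered glass bottle, 40 mm across, 105 mm high, to be left standing; origin: centre of its underside; in the white tray
- bottle2: small stoppered glass bottle, 40 mm across, 105 mm high, to be left standing; origin: centre of its underside; in the white tray
- bottle3: small stoppered glass bottle, 40 mm across, 105 mm high, to be left standing; origin: centre of its underside; on the bench right of the analyser's front
- bottle4: small stoppered glass bottle, 40 mm across, 105 mm high, to be left standing; origin: centre of its underside; on the bench left of the analyser's front
- beaker: glass beaker, 72 mm across, 90 mm high, left of the analyser, to be left standing; origin: centre of its underside
- wash_bottle: white wash bottle with a bent spout, 66 mm across, 195 mm high, left of the analyser, to be left standing; origin: centre of its underside
Not all that is in view belongs to the job. Of the things that look like the cartridge, the smallest one is meant.

How it is judged:
By the outcome, as a careful person would: the job done as asked, in the order asked, and still so for the second after the job is handed in, with the robot touching nothing.
It also fails if it takes over 59 s, if anything falls off the work surface, if the arm or the gripper's body presses on something with over 40 N, if the wrist force passes 120 N, or if a joint passes its speed limit or range.

## Robot

A 7-joint arm with a two-finger parallel gripper is mounted at the origin on the work surface. World frame = base frame: x ahead of the robot, y to its left, z up, the work surface at z = 0. Lengths are in mm, angles in degrees, forces in N, time in s.
With the tool pointing down it reaches from about 425 to 825 mm from the base axis. Payload 3.6 kg.
Tool frame: the origin (TCP) lies between the finger pads, 19 mm behind the fingertips; this is the grasp point; z points along the fingers, y is the direction in which the jaws open and shut (so a half turn about z gives the same grasp; the last joint's range is limited). The gripper opens to 93 mm and grips with 3 to 60 N. Pads are 15 mm wide; open, the fingers measure 128 mm over their backs; the gripper's body (75 mm by 188 mm) begins 65 mm behind the grasp point.
Start: joints at [-1.518, 35.231, -0.722, 81.555, 0.464, 63.22, -2.315], TCP at [649.972, 0.023, 237.44] pointing down, gripper open.
Joint ranges: [-178.69, 178.69], [-17.37, 117.87], [-77.05, 75.6], [15.02, 138.74], [-78.02, 258.01], [0.78, 113.62], [-162.83, 162.83]. Speed limits (degrees/s): [159.86, 159.86, 180, 180, 180, 180, 180].

## Interface

Orientations are given as [roll, pitch, yaw] about the fixed x, y, z axes, in that order (R = Rz(yaw) Ry(pitch) Rx(roll)).
In Python, from bench import bot gives the robot as it stands. The module is installed in compiled form; this text tells all that it offers.
- The arm moves only by the tool send_rows, never from a script. Its argument "series" is a list that holds one entry, the list of rows, each a list of 5 numbers: the opening, from 0 (shut) to 1 (fully open), then the shift along the tool's x, y, z in m, then the turn about the tool's z in degrees. In form: [[[gripper, tx, ty, tz, turn], ...]]. A call has 1 to 10 rows; each row shifts and turns the pose as measured when the row begins, along the tool's axes as they then stand; what a row does not reach is not made up. A row lasts 1/10 s, in which the tool goes at most 50 mm and 8.59 degrees, less where a joint would pass 70% of its speed; a pose out of reach is approached as far as the arm can. A call with a gripper value outside its range is refused whole. The fingers move at their own pace and stop on an object; the grip force is fixed at half the most. Time passes only in rows, so rows that do not move let the fingers close. It gives the time, the measured TCP pose, the force and the opening at its end, in the units of the state.
- bot.get_obs(): the state, without advancing time (a new reading comes with each control period).
- bot.grab_frame(name): name is "scene" or "side" or "wrist"; returns (picture, depth): 420x560x3 uint8, blue, green, red; 420x560 float32, mm along the optical axis (not along the pixel's ray), 0 where there is no reading.
- bot.calibration(name): a dict with "fovy" (degrees; the focal length in pixels is half the picture's height over the tangent of half this angle, whatever the lens; pixels are square), "cx", "cy" (the principal point, pixels), "pose" (4x4, takes a point from camera to world coordinates). Camera axes: x right, y down, z forward; pixel columns grow to the right and rows downward; lengths in mm; the calibration is good to about 2 mm. The wrist camera is an equidistant fisheye: a pixel r from the principal point sees the ray r / f radians off the axis. A picture is of the moment at which its call begins: read the wrist's pose just before it. calibration takes no time and is no camera call; for the wrist camera it gives the pose at the moment of the call.
- bot.sign_off(): hands the job in, once; it reports no verdict.
The state is a dict: "time_s": time; "qpos": joint angles; "qd": joint speeds; "tau": joint torques, N m; "tcp_pos": TCP position; "eef_rot": TCP orientation; "force": force on the tool from outside, world axes, zero at the start; "wrist_torque": the same for the moment, N m; "gripper_width": finger opening in mm.
Only numpy, scipy, OpenCV 4.12 (cv2) and the standard library are available. Lean on these libraries where they do the work, as an engineer would, in place of code of your own. Each camera call takes 0.05 s, during which the arm holds its last target. There are 200 camera calls.

## Working session

There is one attempt and no reset: what is moved stays moved. The work goes in short steps, Python scripts to look and compute and a tool call to move; the robot and the scene stay as the last step left them, time stands still between calls to the robot, and variables do not carry over. Pictures are saved under pics/ and viewed, about 8 in all and at most 12, crops included, and the job is handed in when it is done.

Besides the shell and the picture viewer there is one more tool, called after "Request:" by a JSON object that holds its "fn" and its "kwargs", one argument or row to a line. send_rows: Moves the arm, as the interface text tells. Its arguments: {"type":"object","properties":{"series":{"type":"array","items":{"type":"array","items":{"type":"array","items":{"type":"number"}}}}},"required":["series"]}

```bash
mkdir -p pics
cat > h.py <<'E'
import numpy as np, cv2
from bench import bot
from scipy.spatial.transform import Rotation as R
def cam(name,save=None):
    c=bot.calibration(name); p,d=bot.grab_frame(name)
    if save: cv2.imwrite(f'pics/{save}.png',p); np.savez(f'pics/{save}.npz',d=d,pose=c['pose'],f=210/np.tan(np.radians(c['fovy']/2)),cx=c['cx'],cy=c['cy'])
    return p,d,c
def cloud(save,fish=False):
    z=np.load(f'pics/{save}.npz'); d=z['d']; v,u=np.mgrid[0:420,0:560]
    x=(u-z['cx'])/z['f'];y=(v-z['cy'])/z['f']
    if fish:
        r=np.hypot(x,y)+1e-9; t=np.tan(np.minimum(r,1.5))/r; x=x*t;y=y*t
    P=np.stack([x*d,y*d,d,np.ones_like(d)],-1)@z['pose'].T
    P=P[...,:3]; P[d<=0]=np.nan
    return P
E
python3 - <<'E'
from h import *
o=bot.get_obs(); print({k:np.round(v,3) for k,v in o.items()})
a=cam('scene','s0')[0]; b=cam('side','d0')[0]
for n in('scene','side'):
    c=bot.calibration(n); print(n,c['fovy'],c['cx'],c['cy'],np.round(c['pose'],2).tolist())
E
```

```text
{'time_s': np.float64(0.0), 'qpos': array([-1.518, 35.288, -0.723, 81.64 ,  0.465, 63.219, -2.314]), 'qd': array([-0.049,  0.014,  0.023,  0.087, -0.012,  0.04 , -0.005]), 'tau': array([ 1.0000e-03, -4.5894e+01,  2.0900e-01, -1.6574e+01, -6.1000e-02,
        2.0000e-02,  0.0000e+00]), 'tcp_pos': array([6.49262e+02, 6.00000e-03, 2.36298e+02]), 'eef_rot': array([-1.79855e+02,  3.00000e-03,  9.00050e+01]), 'force': array([ 0.239,  0.394, -0.256]), 'wrist_torque': array([ 0.028,  0.013, -0.013]), 'gripper_width': np.float64(92.94)}
scene 55.96353254016389 280.4426010780662 211.7771302109179 [[-0.48, -0.6, 0.64, -271.03], [-0.87, 0.31, -0.37, 663.8], [0.02, -0.74, -0.68, 1055.32], [0.0, 0.0, 0.0, 1.0]]
side 48.173565161574125 280.78994698883247 210.55926347926544 [[-0.9, -0.33, 0.29, 229.73], [-0.44, 0.69, -0.58, 927.82], [-0.01, -0.65, -0.76, 1127.16], [0.0, 0.0, 0.0, 1.0]]
```

View pics/s0.png

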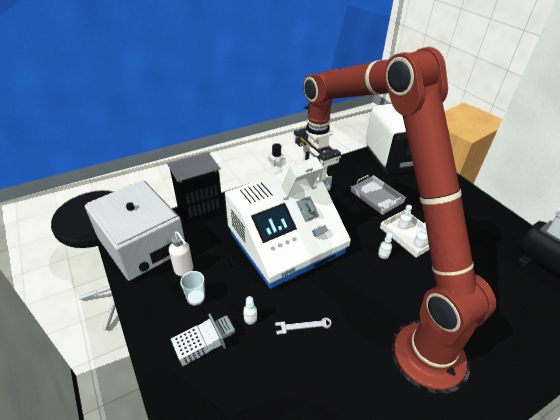

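View pics/d0.png

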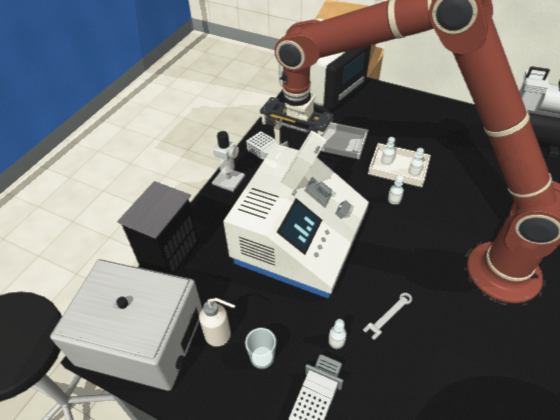

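Candidates for the cartridge:
- The grip and flange in the bay: scene (310,208).
- A big perforated can lying on the left: scene (200,340).
- A perforated can behind the analyser: side (262,145).

I choose the one in the bay. The oven tray is far right at scene (378,194). Next I build an orthophoto from both depth images.

```bash
cat > ortho.py <<'E'
from h import *
def ortho(saves,x0,x1,y0,y1,s,out,fish=()):
    H=int((x1-x0)*s);W=int((y1-y0)*s); im=np.zeros((H,W,3),np.uint8);hm=np.full((H,W),-1e9)
    for n in saves:
        P=cloud(n,n in fish).reshape(-1,3); C=cv2.imread(f'pics/{n}.png').reshape(-1,3)
        ok=np.isfinite(P).all(1)&(P[:,2]<330); P=P[ok];C=C[ok]; o=np.argsort(P[:,2]);P=P[o];C=C[o]
        r=((x1-P[:,0])*s).astype(int);c=((y1-P[:,1])*s).astype(int)
        for dr in(0,1):
            for dc in (0,1):
                k=(r+dr>=0)&(r+dr<H)&(c+dc>=0)&(c+dc<W)
                rr,cc,z=r[k]+dr,c[k]+dc,P[k,2]; q=z>hm[rr,cc]-3
                im[rr[q],cc[q]]=C[k][q];hm[rr[q],cc[q]]=z[q]
    for x in range(int(x0//100+1)*100,int(x1),100): cv2.line(im,(0,int((x1-x)*s)),(8,int((x1-x)*s)),(0,255,255),1); cv2.putText(im,str(x),(10,int((x1-x)*s)),0,.4,(0,255,255))
    for y in range(int(y0//100+1)*100,int(y1),100): cv2.line(im,(int((y1-y)*s),0),(int((y1-y)*s),8),(0,255,255),1);cv2.putText(im,str(y),(int((y1-y)*s),20),0,.4,(0,255,255))
    cv2.imwrite(f'pics/{out}.png',im); np.save(f'pics/{out}_h.npy',hm)
E
python3 - <<'E'
from ortho import *
ortho(['s0','d0'],400,950,-450,280,1,'o1')
P=cloud('d0');h=P[...,2]
# deck plane ransac: points with normal 35deg
Q=np.concatenate([cloud('d0').reshape(-1,3),cloud('s0').reshape(-1,3)]);Q=Q[np.isfinite(Q).all(1)]
Q=Q[(Q[:,2]>85)&(Q[:,2]<203)&(Q[:,0]>420)&(Q[:,0]<900)&(abs(Q[:,1])<300)]
rng=np.random.default_rng(0);best=(0,)
for i in range(3000):
    a,b,c=Q[rng.choice(len(Q),3,False)];n=np.cross(b-a,c-a);l=np.linalg.norm(n)
    if l<500: continue
    n=n/l*np.sign(n[2]+1e-12)
    if abs(n[2]-np.cos(np.radians(35)))>.03: continue
    k=abs((Q-a)@n)<2;
    if k.sum()>best[0]: best=(k.sum(),n,a,k)
k=best[3];m=Q[k].mean(0);n=np.linalg.svd(Q[k]-m,full_matrices=False)[2][2];n*=np.sign(n[2])
print(best[0],n,m,'tilt',np.degrees(np.arccos(n[2])),'yaw',np.degrees(np.arctan2(-n[1],-n[0])))
# ridge & vertical: z=80 and 206 lines x along yaw
E
```

```text
6620 [-0.57821665 -0.02510239  0.81549701] [499.79773482 158.73867339 143.83315019] tilt 35.36346492379764 yaw 2.4858477625824267
```

View pics/o1.png

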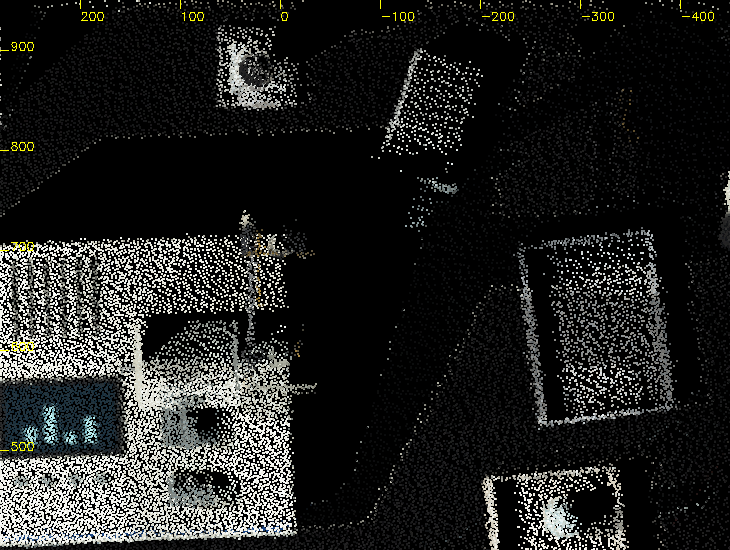

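Request:
{"fn": "send_rows", "kwargs": {
  "series": [
    [[1,0,0,-0.045,0],[1,0,0,-0.045,0],[1,0,0,-0.045,0],[1,0,0,-0.045,0],[1,0.04,-0.04,0,0],[1,0.04,-0.04,0,0],[1,0,-0.045,0,0],[1,0,-0.045,0,0],[1,0,0,0,8.5],[1,0,0,0,8.5]]
  ]
}}

```text
time_s: 1.1
tcp_pos: [476.4, 78.8, 416.9]
eef_rot: [-179.0, 0.3, 72.6]
force: [0.5, 0.1, -0.6]
gripper_width: 93.5
```

Request:
{"fn": "send_rows", "kwargs": {
  "series": [
    [[1,0,0,0,8.5],[1,0,0,0,8.5],[1,0,0,0,8.5],[1,0,0,0,8.5],[1,0,0,0,8.5],[1,0,0,0,8.5],[1,0,0,0,8.5],[1,0,0,0,8.5],[1,0,0,0,3],[1,0,0,0,0]]
  ]
}}

```text
time_s: 2.1
tcp_pos: [471.4, 78.7, 412.8]
eef_rot: [179.9, 1.6, 0.5]
force: [-0.2, 0.0, 0.4]
gripper_width: 93.2
```

Run:
```python
from ortho import *
o=bot.get_obs(); print({k:np.round(o[k],3) for k in('time_s','qpos','tcp_pos','eef_rot')})
p,d,c=cam('wrist','w1');print(np.round(c['pose'],2).tolist(),c['fovy'])
cam('side','d1');cam('scene','s1')
cv2.imwrite('pics/w1v.png',cv2.resize(p,(800,600)))
```

```text
{'time_s': np.float64(2.1), 'qpos': array([-20.772,  12.914,  11.53 ,  89.736,  -2.768,  79.261, -98.406]), 'tcp_pos': array([471.404,  78.737, 412.802]), 'eef_rot': array([179.901,   1.65 ,   0.526])}
[[0.01, -0.95, -0.32, 558.61], [-1.0, -0.01, -0.0, 80.3], [0.0, 0.32, -0.95, 557.42], [0.0, 0.0, 0.0, 1.0]] 65.70646984690485
```

View pics/w1v.png

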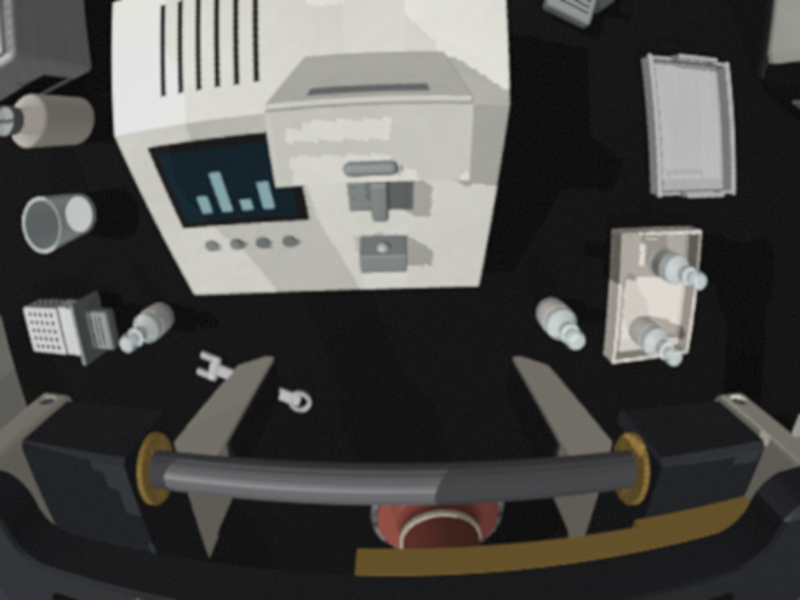

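Run:
```python
from ortho import *
P=cloud('w1',True)
for (u,v) in [(370,60),(370,80),(370,89),(370,97),(370,103),(330,115),(330,150),(372,168),(372,185),(378,205),(380,215),(355,200),(405,195),(350,185),(384,245),(384,255),(364,252),(404,252),(470,100),(275,105),(275,185),(300,110),(440,110),(465,178),(270,135),(185,225),(305,215),(150,150),(480,285),(195,293),(648,60),(730,62),(735,190),(655,190),(690,130),(645,340),(560,330)]:
    a=P[int(v*.7)-1:int(v*.7)+2,int(u*.7)-1:int(u*.7)+2].reshape(-1,3); print((u,v),np.round(np.nanmedian(a,0),0))
```

```text
(370, 60) [619.  95. 252.]
(370, 80) [597.  92. 306.]
(370, 89) [590.  91. 325.]
(370, 97) [585.  91. 334.]
(370, 103) [582.  91. 335.]
(330, 115) [576. 110. 333.]
(330, 150) [559. 111. 326.]
(372, 168) [550.  90. 327.]
(372, 185) [533.  95. 209.]
(378, 205) [517.  91. 200.]
(380, 215) [508.  89. 194.]
(355, 200) [516. 112. 158.]
(405, 195) [522.  69. 165.]
(350, 185) [530. 116. 167.]
(384, 245) [474.  87. 144.]
(384, 255) [465.  87. 148.]
(364, 252) [467. 106. 144.]
(404, 252) [468.  69. 145.]
(470, 100) [584.  44. 334.]
(275, 105) [582. 136. 335.]
(275, 185) [533. 180. 168.]
(300, 110) [579. 124. 334.]
(440, 110) [579.  58. 333.]
(465, 178) [546.  43. 319.]
(270, 135) [568. 140. 330.]
(185, 225) [496. 278. 146.]
(305, 215) [502. 158. 146.]
(150, 150) [569. 283. 196.]
(480, 285) [395. -33.   0.]
(195, 293) [383. 341.   0.]
(648, 60) [ 700. -238.   16.]
(730, 62) [ 734. -394.    0.]
(735, 190) [ 547. -417.    2.]
(655, 190) [ 531. -263.   11.]
(690, 130) [ 620. -318.    2.]
(645, 340) [ 340. -255.   53.]
(560, 330) [ 362. -122.   66.]
```

Run:
```python
from ortho import *
P=np.concatenate([cloud('w1',True).reshape(-1,3),cloud('d1').reshape(-1,3),cloud('s1').reshape(-1,3)])
ids=np.repeat([0,1,2],420*560);k=np.isfinite(P).all(1)&(P[:,0]>400)&(P[:,0]<680)&(P[:,1]>-30)&(P[:,1]<330)&(P[:,2]>80);P=P[k];ids=ids[k]
M=np.array([535,90,168.]);psi=2.5
for it in range(4):
    Rb=R.from_euler('zy',[psi,-35],degrees=True).as_matrix()
    L=(P-M)@Rb
    for i in range(3):
        q=(abs(L[:,2])<5)&(ids==i)&(L[:,0]<30)&(L[:,0]>-110); 
        if q.sum()<50: continue
        A=np.c_[L[q][:,:2],np.ones(q.sum())];c=np.linalg.lstsq(A,L[q][:,2],rcond=None)[0];print(it,i,q.sum(),np.round(c,4),end=' ')
        # yaw from c[1]
    print()
    break
for i in range(3):
    for nm,z0,z1,x0,x1 in(('grip',30,43,-35,35),('flange',6,14,-50,50),('keeper',20,33,-110,-60)):
        q=(ids==i)&(L[:,2]>z0)&(L[:,2]<z1)&(L[:,0]>x0)&(L[:,0]<x1)&(abs(L[:,1])<40)
        if q.sum()>15: print(i,nm,q.sum(),np.round(np.percentile(L[q],[3,50,97],axis=0),1).tolist())
# cover end wall
q=(P[:,2]>312)&(P[:,2]<340)&(P[:,0]>535)&(P[:,0]<590)&(P[:,1]<150)
print(np.percentile(P[q],[2,98],axis=0))
Q=P[q];e=Q[abs(Q[:,2]-np.percentile(Q[:,2],90))<2]
```

```text
0 0 13404 [ 0.0162  0.0242 -1.3398] 0 1 3678 [ 0.0099  0.0176 -0.6417] 0 2 2912 [ 0.0117  0.0171 -0.2856] 
0 grip 354 [[-14.3, -6.6, 32.6], [6.1, -0.4, 36.1], [22.9, 6.1, 37.2]]
0 flange 308 [[-26.9, -20.0, 6.0], [-9.6, 10.6, 6.6], [1.8, 21.3, 7.8]]
0 keeper 488 [[-90.3, -19.0, 20.5], [-76.0, 0.9, 25.0], [-67.7, 21.6, 26.3]]
1 grip 72 [[-14.9, -5.8, 31.0], [3.6, 3.2, 35.6], [22.2, 8.7, 39.3]]
1 flange 148 [[-25.7, -15.5, 6.2], [11.4, 10.7, 7.9], [34.0, 25.3, 13.4]]
1 keeper 114 [[-90.6, -18.5, 21.1], [-79.4, 5.4, 25.7], [-68.3, 24.5, 30.0]]
2 grip 52 [[-14.6, -7.0, 30.1], [2.4, 2.5, 37.0], [21.5, 7.2, 42.2]]
2 flange 112 [[-27.3, -18.5, 6.2], [-0.6, 8.4, 8.5], [34.8, 24.1, 12.7]]
2 keeper 96 [[-91.0, -18.1, 21.4], [-79.6, 3.3, 25.9], [-67.6, 23.1, 30.5]]
[[543.54923509  43.77406359 318.73453489]
 [588.50206901 140.50926146 335.64509131]]
```

Request:
{"fn": "send_rows", "kwargs": {
  "series": [
    [[0,0,0,0,-8.5],[0,0,0,0,-8.5],[0,0,0,0,-8.5],[0,0,0,0,-8.5],[0,0,0,0,-8.5],[0,0,0,0,-8.5],[0,0,0,0,-8.5],[0,0,0,0,-8.5],[0,0,0,0,-8.5],[0,0,0,0,-8.5]]
  ]
}}

```text
time_s: 3.25
tcp_pos: [471.1, 78.3, 412.4]
eef_rot: [-178.3, 0.2, 86.8]
force: [0.6, -0.8, -0.5]
gripper_width: 17.9
```

Request:
{"fn": "send_rows", "kwargs": {
  "series": [
    [[0,0,0,0,-8.5],[0,0,0,0,-8.5],[0,0,0,0,-8.5],[0,0,0,0,-8.5],[0,0,0,0,-8.5],[0,0,0,0,-8.5],[0,0,0,0,-8.5],[0,0,0,0,-8.5],[0,0,0,0,-8.5],[0,0,0,0,-8.5]]
  ]
}}

```text
time_s: 4.25
tcp_pos: [470.8, 77.2, 411.9]
eef_rot: [-179.7, -1.7, 172.8]
force: [-0.7, -0.0, -0.3]
gripper_width: 0.2
```

Request:
{"fn": "send_rows", "kwargs": {
  "series": [
    [[0,0,0,0,-6],[0,0,0,0,-4.5],[0,0,0.013,0.03,0],[0,0,0,0.035,0],[0,0,0,0.035,0],[0,-0.02,0,0,0],[0,-0.025,0,0,0],[0,0,0,0,0]]
  ]
}}

```text
time_s: 5.05
tcp_pos: [509.3, 91.6, 304.8]
eef_rot: [-179.9, -2.1, -175.8]
force: [-0.2, 0.1, 0.4]
gripper_width: 0.5
```

Request:
{"fn": "send_rows", "kwargs": {
  "series": [
    [[0,-0.015,0,-0.005,0],[0,-0.015,0,0,0],[0,-0.01,0,0,0],[0,-0.01,0,0,0],[0,-0.01,0,0,0]]
  ]
}}

```text
time_s: 5.55
tcp_pos: [568.0, 96.0, 308.7]
eef_rot: [-179.9, -2.3, -175.6]
force: [0.1, -0.1, 1.0]
gripper_width: 0.3
```

Run:
```python
from ortho import *
p,d,c=cam('side','d2');cam('wrist','w2')
print(np.round(bot.get_obs()['tcp_pos']),bot.get_obs()['force'])
w=cv2.imread('pics/w2.png')
cv2.imwrite('pics/v2.png',np.hstack([cv2.resize(p[80:280,200:400],(400,400)),cv2.resize(w,(533,400))[:,66:466]]))
```

```text
[569.  96. 308.] [-0.88164217  0.74643246  0.6042172 ]
```

View pics/v2.png

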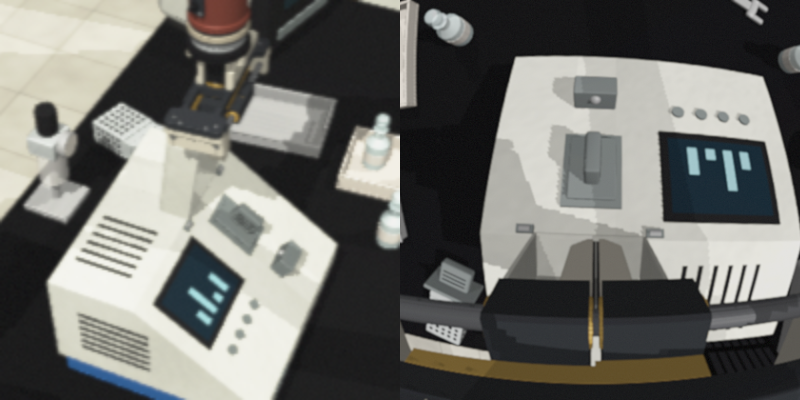

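The left crop shows the cover pushed nearly upright at (195,165). The right crop, from the wrist, shows the grip (592,157), flange (592,170) and keeper (594,92) clearly. Now I measure the grip.

Run:
```python
from ortho import *
P=cloud('w2',True).reshape(-1,3);P=P[np.isfinite(P).all(1)]
M=np.array([539,90.5,168.5])
for psi in (3.5,):
    Rb=R.from_euler('zy',[psi,-35],degrees=True).as_matrix();L=(P-M)@Rb
    q=(abs(L[:,2])<6)&(L[:,0]<30)&(L[:,0]>-110)&(abs(L[:,1])<130);A=np.c_[L[q][:,:2],np.ones(q.sum())];print(np.linalg.lstsq(A,L[q][:,2],rcond=None)[0])
    for nm,z0,z1,x0,x1 in(('grip',31,45,-35,35),('flange',4,14,-50,50),('keeper',20,35,-110,-60)):
        q=(L[:,2]>z0)&(L[:,2]<z1)&(L[:,0]>x0)&(L[:,0]<x1)&(abs(L[:,1])<40)
        print(nm,q.sum(),np.round(np.percentile(L[q],[2,50,98],axis=0),1).tolist())
        if nm!='flange': # yaw by PCA/minAreaRect
            print(cv2.minAreaRect(L[q][:,:2].astype(np.float32)))
```

```text
[0.01104496 0.02886921 0.19608033]
grip 794 [[-17.9, -7.6, 32.8], [2.8, -1.0, 37.9], [19.8, 5.6, 39.4]]
((0.7179374694824219, -0.8481597900390625), (14.145285606384277, 39.20772171020508), 88.53433990478516)
flange 2722 [[-30.8, -21.8, 4.1], [8.8, 5.3, 8.2], [33.9, 26.8, 9.9]]
keeper 1018 [[-94.0, -19.1, 20.7], [-79.6, 1.6, 26.9], [-70.7, 22.7, 28.5]]
((-81.76978302001953, 1.6498661041259766), (44.15695571899414, 27.575782775878906), 87.95833587646484)
```

Request:
{"fn": "send_rows", "kwargs": {
  "series": [
    [[0,0.02,0,0,2.4],[0.5,0.026,-0.004,0,0],[0.5,0,0,0.03,0],[0.5,0,0,0.03,0],[0.5,0,0,0.02,0],[0.5,0,0,0,0]]
  ]
}}

```text
time_s: 6.25
tcp_pos: [517.6, 89.8, 229.4]
eef_rot: [-179.9, -2.1, -178.1]
force: [-0.4, 0.0, 0.1]
gripper_width: 36.0
```

Request:
{"fn": "send_rows", "kwargs": {
  "series": [
    [[0.5,-0.007,-0.001,0.012,0],[0.5,0,0,0.012,0],[0.5,0,0,0.008,0],[0.5,0,0,0,0]]
  ]
}}

```text
time_s: 6.65
tcp_pos: [525.8, 89.3, 197.1]
eef_rot: [-180.0, -1.8, -178.1]
force: [-0.8, 0.5, -0.3]
gripper_width: 46.0
```

Request:
{"fn": "send_rows", "kwargs": {
  "series": [
    [[0,0,0,0,0],[0,0,0,0,0],[0,0,0,0,0],[0,0,0,0,0],[0,0,0,0,0],[0,0,0,0,0]]
  ]
}}

```text
time_s: 7.25
tcp_pos: [526.3, 89.6, 198.2]
eef_rot: [-180.0, -1.7, -178.1]
force: [-0.3, 0.1, -1.9]
gripper_width: 13.6
```

Request:
{"fn": "send_rows", "kwargs": {
  "series": [
    [[0,0.006,0,-0.008,0],[0,0.006,0,-0.008,0],[0,0.006,0,-0.008,0]]
  ]
}}

```text
time_s: 7.55
tcp_pos: [510.2, 88.8, 221.1]
eef_rot: [180.0, -1.5, -178.1]
force: [3.2, 0.5, -7.5]
gripper_width: 13.9
```

Request:
{"fn": "send_rows", "kwargs": {
  "series": [
    [[0,0.006,0,-0.008,0],[0,0.006,0,-0.008,0],[0,0.006,0,-0.008,0],[0,0.009,0,-0.012,0],[0,0.009,0,-0.012,0],[0,0,0,0,0]]
  ]
}}

```text
time_s: 8.15
tcp_pos: [469.9, 87.6, 277.3]
eef_rot: [-180.0, -1.6, -178.0]
force: [0.7, -0.3, -3.1]
gripper_width: 13.8
```

Run:
```python
from ortho import *
o=bot.get_obs();print(np.round(o['tcp_pos'],1),o['force'],o['wrist_torque'])
p,d,c=cam('side','d3');w,_,_=cam('wrist','w3')
cv2.imwrite('pics/v3.png',np.hstack([cv2.resize(p[80:280,200:400],(400,400)),cv2.resize(w,(533,400))[:,66:466]]))
```

```text
[469.9  87.6 277.3] [ 0.6622251  -0.31383177 -3.06440653] [ 0.04039649 -0.05006129  0.02869068]
```

View pics/v3.png

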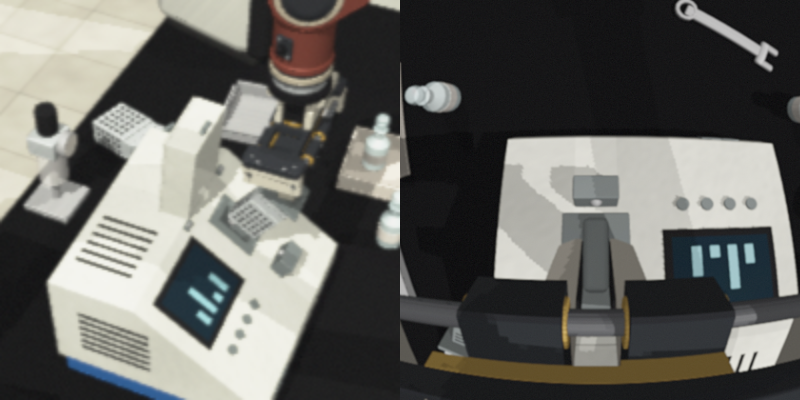

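Request:
{"fn": "send_rows", "kwargs": {
  "series": [
    [[0,0,0,-0.03,0],[0,0,0,-0.03,0],[0,0,-0.03,0,0],[0,0,-0.04,0,0],[0,0,-0.045,0,0],[0,0,-0.045,0,0],[0,0,-0.045,0,0],[0,0,-0.045,0,0],[0,0,-0.04,0,0],[0,0,-0.03,0,0]]
  ]
}}

```text
time_s: 9.25
tcp_pos: [482.8, -237.2, 330.6]
eef_rot: [179.7, -2.6, -177.1]
force: [-1.0, -0.4, -2.6]
gripper_width: 13.8
```

Request:
{"fn": "send_rows", "kwargs": {
  "series": [
    [[0,-0.02,-0.02,0,0],[0,-0.03,-0.02,0,0],[0,-0.03,0,0,0],[0,-0.015,0,0,0],[0,0,0,0,0]]
  ]
}}

```text
time_s: 9.75
tcp_pos: [577.0, -284.5, 318.0]
eef_rot: [179.6, -3.5, -178.1]
force: [-0.7, -0.2, -1.9]
gripper_width: 13.8
```

Run:
```python
from ortho import *
o=bot.get_obs();print(np.round(o['tcp_pos'],1),o['eef_rot'],o['force'],o['wrist_torque'])
p,d,c=cam('side','d4');w,_,_=cam('wrist','w4');s,_,_=cam('scene','s4')
cv2.imwrite('pics/v4.png',np.hstack([cv2.resize(p[60:220,260:420],(400,400)),cv2.resize(w,(533,400))[:,66:466]]))
```

```text
[ 577.  -284.5  318. ] [ 179.63666024   -3.5068746  -178.08470632] [-0.68003686 -0.23323389 -1.94021662] [ 0.15263707 -0.06920745  0.02916666]
```

View pics/v4.png

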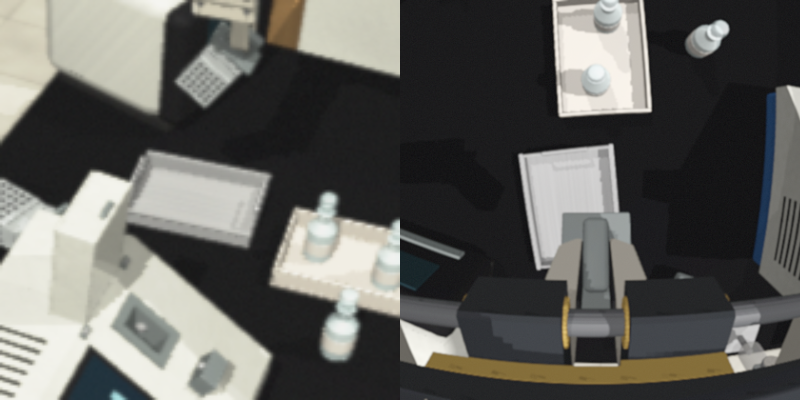

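Run:
```python
from ortho import *
for n in('d4','s4','w4','d0'):
    P=cloud(n,n[0]=='w').reshape(-1,3);P=P[np.isfinite(P).all(1)]
    q=(P[:,2]>14)&(P[:,2]<28)&(P[:,0]>505)&(P[:,0]<740)&(P[:,1]<-210)&(P[:,1]>-420)
    Q=P[q];print(n,q.sum(),np.round(cv2.minAreaRect(Q[:,:2].astype(np.float32)),1) if 0 else cv2.minAreaRect(Q[:,:2].astype(np.float32)),np.round(np.percentile(Q,[1,99],axis=0)[:,:2]).tolist())
P=cloud('d4').reshape(-1,3);P=P[np.isfinite(P).all(1)]
for m in('d4','s4'):
    P=cloud(m).reshape(-1,3);P=P[np.isfinite(P).all(1)]
    q=(P[:,2]>150)&(P[:,2]<330)&(P[:,0]>520)&(P[:,0]<700)&(P[:,1]<-240)&(P[:,1]>-330);Q=P[q]
    for z in range(160,330,12):
        s=Q[abs(Q[:,2]-z)<6]
        if len(s)>5: print(m,z,len(s),np.round(np.percentile(s,[5,95],axis=0)[:,:2]).tolist())
```

```text
d4 331 ((623.49560546875, -315.7177734375), (181.82431030273438, 147.6785888671875), 8.582261085510254) [[529.0, -394.0], [718.0, -239.0]]
s4 317 ((624.55029296875, -317.3542785644531), (185.97000122070312, 144.54029846191406), 7.786350727081299) [[527.0, -392.0], [719.0, -239.0]]
w4 1193 ((624.2471923828125, -316.13885498046875), (182.8735809326172, 137.6861572265625), 7.360440731048584) [[528.0, -393.0], [720.0, -249.0]]
d0 243 ((601.2623291015625, -319.77490234375), (137.1644287109375, 148.166748046875), 8.939456939697266) [[528.0, -395.0], [677.0, -242.0]]
d4 220 23 [[602.0, -272.0], [637.0, -265.0]]
d4 232 56 [[596.0, -272.0], [645.0, -262.0]]
d4 244 65 [[587.0, -273.0], [645.0, -262.0]]
d4 256 65 [[582.0, -276.0], [639.0, -263.0]]
d4 268 66 [[575.0, -276.0], [631.0, -263.0]]
d4 280 89 [[557.0, -294.0], [620.0, -263.0]]
d4 292 68 [[564.0, -279.0], [611.0, -262.0]]
d4 304 76 [[556.0, -296.0], [605.0, -261.0]]
d4 316 71 [[556.0, -295.0], [608.0, -260.0]]
d4 328 25 [[567.0, -296.0], [584.0, -258.0]]
s4 220 20 [[598.0, -292.0], [629.0, -267.0]]
s4 232 34 [[594.0, -283.0], [643.0, -264.0]]
s4 244 37 [[586.0, -282.0], [639.0, -264.0]]
s4 256 42 [[579.0, -284.0], [627.0, -265.0]]
s4 268 42 [[576.0, -274.0], [627.0, -265.0]]
s4 280 64 [[555.0, -303.0], [615.0, -263.0]]
s4 292 42 [[561.0, -283.0], [609.0, -263.0]]
s4 304 43 [[553.0, -284.0], [601.0, -263.0]]
s4 316 61 [[551.0, -301.0], [606.0, -262.0]]
s4 328 29 [[564.0, -300.0], [579.0, -262.0]]
```

Request:
{"fn": "send_rows", "kwargs": {
  "series": [
    [[0,-0.006,-0.016,0,0],[0,0,-0.016,0.03,0],[0,0,0,0.04,0],[0,0,0,0.04,0],[0,0,0,0.03,0],[0,0,0,0.02,0],[0,0,0,0,0]]
  ]
}}

```text
time_s: 10.6
tcp_pos: [566.2, -319.0, 161.4]
eef_rot: [-180.0, -3.3, -178.4]
force: [-0.2, 0.2, -2.2]
gripper_width: 13.7
```

Request:
{"fn": "send_rows", "kwargs": {
  "series": [
    [[0,-0.006,0,0.02,0],[0,-0.001,0.002,0.012,0],[0,0,0,0.004,0],[0,0,0,0.003,0]]
  ]
}}

```text
time_s: 11.0
tcp_pos: [571.8, -318.6, 127.5]
eef_rot: [-179.7, -2.9, -178.5]
force: [-0.2, -0.4, -1.6]
gripper_width: 13.8
```

Request:
{"fn": "send_rows", "kwargs": {
  "series": [
    [[0,0,0,0.006,0],[0,0,0,0.004,0],[0,0,0,0.002,0]]
  ]
}}

```text
time_s: 11.3
tcp_pos: [572.2, -319.5, 117.4]
eef_rot: [-179.5, -2.7, -178.5]
force: [0.1, 0.0, -2.8]
gripper_width: 14.0
```

Request:
{"fn": "send_rows", "kwargs": {
  "series": [
    [[0,0,0,0.003,0],[0,0,0,0,0]]
  ]
}}

```text
time_s: 11.5
tcp_pos: [572.2, -319.7, 114.4]
eef_rot: [-179.5, -2.7, -178.5]
force: [0.9, -0.5, -2.2]
gripper_width: 14.2
```

Request:
{"fn": "send_rows", "kwargs": {
  "series": [
    [[0,0,0,0.003,0],[0,0,0,0,0]]
  ]
}}

```text
time_s: 11.7
tcp_pos: [572.8, -320.2, 114.3]
eef_rot: [-179.5, -2.6, -178.5]
force: [-0.3, -0.3, -2.8]
gripper_width: 13.8
```

Request:
{"fn": "send_rows", "kwargs": {
  "series": [
    [[0,0,0,0.003,0],[0,0,0,0,0]]
  ]
}}

```text
time_s: 11.9
tcp_pos: [573.2, -320.6, 114.1]
eef_rot: [-179.4, -2.5, -178.5]
force: [1.0, 0.2, -1.9]
gripper_width: 13.7
```

Request:
{"fn": "send_rows", "kwargs": {
  "series": [
    [[0,0,0,0.006,0]]
  ]
}}

```text
time_s: 12.0
tcp_pos: [573.1, -321.7, 112.8]
eef_rot: [-179.3, -2.4, -178.5]
force: [-11.6, 4.1, 38.8]
gripper_width: 13.9
```

Request:
{"fn": "send_rows", "kwargs": {
  "series": [
    [[0,0,0,0.006,0]]
  ]
}}

```text
time_s: 12.1
tcp_pos: [573.0, -322.1, 112.8]
eef_rot: [-179.2, -2.4, -178.6]
force: [-9.3, 4.2, 31.1]
gripper_width: 13.8
```

Request:
{"fn": "send_rows", "kwargs": {
  "series": [
    [[0,-0.008,0.001,-0.003,0],[0,-0.008,0.001,-0.002,0]]
  ]
}}

```text
time_s: 12.3
tcp_pos: [589.0, -320.5, 119.1]
eef_rot: [-179.1, -2.3, -178.7]
force: [0.7, -0.5, -3.0]
gripper_width: 13.6
```

Request:
{"fn": "send_rows", "kwargs": {
  "series": [
    [[0,-0.002,0,0.004,0],[0,-0.006,0,0.002,0]]
  ]
}}

```text
time_s: 12.5
tcp_pos: [595.6, -320.6, 113.7]
eef_rot: [-179.1, -2.6, -178.7]
force: [-10.7, 2.3, 25.0]
gripper_width: 13.9
```

Request:
{"fn": "send_rows", "kwargs": {
  "series": [
    [[0,-0.008,0,0,0],[0,-0.008,0,0.001,0]]
  ]
}}

```text
time_s: 12.7
tcp_pos: [606.4, -320.3, 115.6]
eef_rot: [-179.2, -3.5, -178.7]
force: [-7.9, 2.2, 17.7]
gripper_width: 14.0
```

```bash
cat > chk.py <<'E'
from ortho import *
import sys
t=sys.argv[1]
o=bot.get_obs();T=o['tcp_pos'];print(np.round(T,1),np.round(o['force'],1))
for m in('side','scene'):
    cam(m,m[:2]+t);P=cloud(m[:2]+t).reshape(-1,3);P=P[np.isfinite(P).all(1)]
    q=(P[:,2]>8)&(P[:,2]<T[2])&(abs(P[:,0]-T[0])<75)&(abs(P[:,1]-T[1])<45)&(P[:,1]>T[1]+2);Q=P[q]
    for z in range(14,100,12):
        s=Q[abs(Q[:,2]-z)<6]
        if len(s)>5: print(m,z,len(s),np.round(np.percentile(s,[5,95],axis=0)[:,:2]).tolist())
E
python3 chk.py 5
```

```text
[ 606.4 -320.3  115.6] [-7.9  2.2 17.7]
side 14 25 [[540.0, -313.0], [655.0, -288.0]]
side 26 37 [[532.0, -307.0], [659.0, -297.0]]
side 38 52 [[534.0, -312.0], [665.0, -299.0]]
side 50 43 [[606.0, -311.0], [659.0, -301.0]]
side 62 50 [[600.0, -312.0], [652.0, -300.0]]
side 74 38 [[585.0, -312.0], [644.0, -300.0]]
side 86 54 [[586.0, -314.0], [638.0, -297.0]]
side 98 44 [[587.0, -316.0], [634.0, -296.0]]
scene 14 32 [[534.0, -313.0], [670.0, -279.0]]
scene 26 28 [[533.0, -311.0], [665.0, -299.0]]
scene 38 26 [[535.0, -312.0], [660.0, -302.0]]
scene 50 30 [[603.0, -313.0], [657.0, -303.0]]
scene 62 28 [[607.0, -312.0], [652.0, -304.0]]
scene 74 24 [[586.0, -311.0], [646.0, -302.0]]
scene 86 35 [[586.0, -315.0], [637.0, -299.0]]
scene 98 26 [[591.0, -315.0], [633.0, -298.0]]
```

The cartridge mostly slid on the tray instead of pivoting and is still tilted about 28°. I'll right it against a fixed vertical face, the analyser's right side, where a few newtons at the foot will do. So: lift, turn and go there.

Request:
{"fn": "send_rows", "kwargs": {
  "series": [
    [[0,0,0,-0.02,0],[0,0,0,-0.04,0],[0,0,0,-0.045,0],[0,0,0,-0.045,4],[0,0,0,-0.02,8.5],[0,0,0,0,8.5],[0,0,0,0,8.5],[0,0,0,0,8.5],[0,0,0,0,8.5],[0,0,0,0,8.5]]
  ]
}}

```text
time_s: 13.8
tcp_pos: [617.3, -316.9, 272.5]
eef_rot: [-176.0, -2.5, 125.4]
force: [-0.2, -0.7, -2.9]
gripper_width: 14.0
```

Request:
{"fn": "send_rows", "kwargs": {
  "series": [
    [[0,0,0,0,8.5],[0,0,0,0,8.5],[0,0,0,0,8.5],[0,0,0,0,8.5],[0,0,0,0,8.5],[0,0,0,0,8.5],[0,0,0,0,8.5],[0,0,0,0,8.5],[0,0,0,0,8.5],[0,0,0,0,8.5]]
  ]
}}

```text
time_s: 14.8
tcp_pos: [617.4, -312.7, 248.2]
eef_rot: [-175.8, 4.5, 39.7]
force: [0.5, 0.1, -3.0]
gripper_width: 14.0
```

Request:
{"fn": "send_rows", "kwargs": {
  "series": [
    [[0,0,0,0,8.5],[0,0,0,0,8.5],[0,0,0,0,8.5],[0,0,0,0,8.5],[0,0,0,0,8.5],[0,0,0,0,8.5],[0,0,0,0,8.5],[0,0,0,0,8.5],[0,0,0,0,8.5],[0,0,0,0,8.5]]
  ]
}}

```text
time_s: 15.8
tcp_pos: [619.9, -307.1, 224.9]
eef_rot: [175.1, 5.7, -46.7]
force: [-0.4, -0.2, -2.2]
gripper_width: 13.9
```

Run:
```python
from h import *
o=bot.get_obs();print({k:np.round(o[k],1) for k in('time_s','qpos','tcp_pos','eef_rot','force')})
```

```text
{'time_s': np.float64(15.8), 'qpos': array([  2. ,  51.6,  51.6,  68. , -33.7,  82.8, -87.3]), 'tcp_pos': array([ 619.9, -307.1,  224.9]), 'eef_rot': array([175.1,   5.7, -46.7]), 'force': array([-0.4, -0.2, -2.2])}
```

Request:
{"fn": "send_rows", "kwargs": {
  "series": [
    [[0,-0.006,-0.025,-0.015,0],[0,-0.009,-0.04,-0.008,0],[0,-0.009,-0.042,-0.006,0],[0,-0.009,-0.042,-0.006,0],[0,-0.009,-0.042,-0.006,0],[0,-0.009,-0.04,-0.006,0],[0,-0.006,-0.03,-0.004,0],[0,0,0,0,0]]
  ]
}}

```text
time_s: 16.6
tcp_pos: [783.0, -77.6, 238.0]
eef_rot: [174.4, 6.3, -47.0]
force: [0.2, 1.2, -3.3]
gripper_width: 14.1
```

Run:
```python
from h import *
o=bot.get_obs();print({k:np.round(o[k],2) for k in('time_s','qpos','tcp_pos','eef_rot','force')}); print(R.from_euler('xyz',o['eef_rot'],degrees=True).as_matrix().round(3))
p,d,c=cam('side','d6');w,_,_=cam('wrist','w6')
cv2.imwrite('pics/v6.png',np.hstack([cv2.resize(p[40:240,160:360],(400,400)),cv2.resize(w,(533,400))[:,66:466]]))
```

```text
{'time_s': np.float64(16.6), 'qpos': array([  -7.84,   61.44,   49.69,   38.07,  -39.86,   99.65, -116.21]), 'tcp_pos': array([783.02, -77.56, 238.01]), 'eef_rot': array([174.38,   6.33, -46.96]), 'force': array([ 0.17,  1.18, -3.34])}
[[ 0.678 -0.72  -0.146]
 [-0.726 -0.687  0.013]
 [-0.11   0.097 -0.989]]
```

View pics/v6.png

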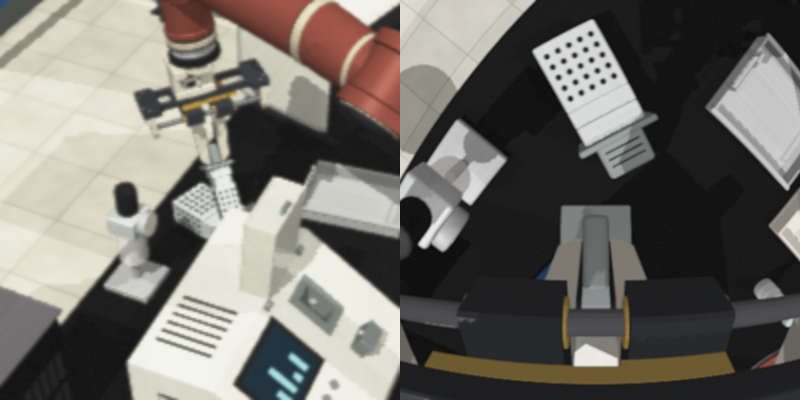

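```bash
cat > ct.py <<'E'
from ortho import *
import sys
def cartfit(tag):
    o=bot.get_obs();T=o['tcp_pos'];Rm=R.from_euler('xyz',o['eef_rot'],degrees=True).as_matrix()
    yaw=np.arctan2(Rm[1,0],Rm[0,0]);f=-np.array([np.cos(yaw),np.sin(yaw)]);s=np.array([-f[1],f[0]])
    print(np.round(T,1),np.round(o['eef_rot'],1),np.round(o['force'],1),o['time_s'])
    for m in('side','scene'):
        cam(m,m[:2]+tag);P=cloud(m[:2]+tag).reshape(-1,3);C=cv2.imread(f'pics/{m[:2]+tag}.png').reshape(-1,3).astype(int);k=np.isfinite(P).all(1);P=P[k]
        D=P-T;a=D[:,:2]@f;b=D[:,:2]@s
        for z in range(-118,-20,12):
            q=(abs(D[:,2]-z)<6)&(abs(b)<24)&(a>-45)&(a<100)
            if q.sum()>4: print(m,z,q.sum(),'along',np.round(np.percentile(a[q],[5,95])),'side',np.round(np.percentile(b[q],[5,95])))
if __name__=='__main__': cartfit(sys.argv[1])
E
python3 ct.py 7
python3 - <<'E'
from ortho import *
for n in('side7'[:2]+'7','s0','sc7'):
    P=cloud(n).reshape(-1,3);P=P[np.isfinite(P).all(1)];q=(abs(P[:,2]-206)<4)&(P[:,0]>600)&(P[:,0]<760)&(P[:,1]>-40)&(P[:,1]<250);Q=P[q]
    print(n,q.sum(),np.percentile(Q,[1,99],axis=0).round(),'rear@y<60',np.percentile(Q[Q[:,1]<60][:,0],98) if (Q[:,1]<60).any() else None)
E
```

```text
[780.4 -82.9 238.4] [174.1   6.3 -47.4] [ 1.  -0.2 -2.3] 16.7
side -82 7 along [24. 64.] side [-7. -6.]
side -70 16 along [25. 75.] side [-8. 21.]
side -58 64 along [16. 71.] side [-9. 20.]
side -46 54 along [15. 65.] side [-11.  17.]
side -34 60 along [11. 54.] side [-12.  17.]
side -22 48 along [18. 43.] side [-13.  16.]
scene -46 7 along [ 4. 30.] side [19. 23.]
scene -34 11 along [ 0. 42.] side [16. 21.]
scene -22 27 along [18. 41.] side [-5. 20.]
si7 1864 [[601.   2. 203.]
 [713. 248. 210.]] rear@y<60 714.1897415881426
s0 774 [[601.  -1. 203.]
 [711. 249. 210.]] rear@y<60 624.0288888154384
sc7 859 [[601.  -3. 203.]
 [711. 248. 210.]] rear@y<60 641.3592148291784
```

Request:
{"fn": "send_rows", "kwargs": {
  "series": [
    [[0,-0.012,-0.01,0,0],[0,-0.012,0,0,0],[0,-0.01,0,0,0],[0,-0.01,0,0,0],[0,-0.01,0,0,0]]
  ]
}}

```text
time_s: 17.3
tcp_pos: [755.8, -55.6, 251.2]
eef_rot: [174.3, 3.7, -48.8]
force: [7.1, -4.1, 0.2]
gripper_width: 14.0
```

```bash
python3 ct.py 8|grep -v scene
```

```text
[755.8 -55.6 251.2] [174.3   3.7 -48.8] [ 7.1 -4.1  0.2] 17.3
side -82 5 along [16. 40.] side [-8. -7.]
side -70 11 along [ 7. 50.] side [-10.  18.]
side -58 47 along [10. 56.] side [-10.  18.]
side -46 127 along [36. 96.] side [-18.  16.]
side -34 47 along [-4. 43.] side [-14.  13.]
side -22 47 along [ 4. 35.] side [-17.  15.]
```

Request:
{"fn": "send_rows", "kwargs": {
  "series": [
    [[0,-0.01,-0.001,0.001,0],[0,-0.01,0,0.001,0],[0,-0.01,0,0.001,0]]
  ]
}}

```text
time_s: 17.7
tcp_pos: [737.9, -46.0, 257.6]
eef_rot: [174.1, 1.8, -49.4]
force: [3.1, -4.2, -1.7]
gripper_width: 14.1
```

```bash
python3 ct.py 9|grep -v scene
```

```text
[737.9 -46.  257.6] [174.1   1.8 -49.4] [ 3.1 -4.2 -1.7] 17.7
side -70 14 along [-5. 44.] side [-9. 21.]
side -58 89 along [13. 90.] side [-21.  17.]
side -46 100 along [28. 95.] side [-21.  16.]
side -34 37 along [-15.  34.] side [-18.  14.]
side -22 57 along [ 2. 31.] side [-18.  16.]
```

Request:
{"fn": "send_rows", "kwargs": {
  "series": [
    [[0,0.004,-0.008,0.002,0],[0,0,-0.006,0.002,0],[0,-0.012,-0.001,0.002,0],[0,-0.01,-0.002,0.002,0],[0,-0.01,-0.002,0.001,0]]
  ]
}}

```text
time_s: 18.3
tcp_pos: [731.3, -29.1, 253.9]
eef_rot: [173.3, 0.5, -50.3]
force: [1.2, -5.0, 1.5]
gripper_width: 14.1
```

```bash
python3 ct.py 10|grep -v scene
```

```text
[731.3 -29.1 253.9] [173.3   0.5 -50.3] [ 1.2 -5.   1.5] 18.3
side -58 37 along [-3. 75.] side [-11.  20.]
side -46 167 along [22. 96.] side [-22.  13.]
side -34 39 along [17. 25.] side [-9. 16.]
side -22 78 along [-14.  27.] side [-19.  19.]
```

Request:
{"fn": "send_rows", "kwargs": {
  "series": [
    [[0,-0.012,-0.001,0.001,0],[0,-0.012,-0.002,0.001,0],[0,-0.008,-0.001,0,0]]
  ]
}}

```text
time_s: 18.7
tcp_pos: [716.6, -12.7, 255.6]
eef_rot: [173.2, -0.9, -50.8]
force: [4.9, -6.6, -5.5]
gripper_width: 13.9
```

Request:
{"fn": "send_rows", "kwargs": {
  "series": [
    [[0,0.02,0.01,-0.02,0],[0,0.03,0.02,-0.01,0],[0,0.02,0.02,-0.01,-6],[0,0,0.02,-0.01,-8.5],[0,0,0.02,0,-8.5],[0,0,0,0,-8.5],[0,0,0,0,-8.5],[0,0,0,0,-8.5],[0,0,0,0,-8.5],[0,0,0,0,-8.5]]
  ]
}}

```text
time_s: 19.7
tcp_pos: [699.8, -104.8, 307.9]
eef_rot: [179.7, 5.8, 16.3]
force: [-0.5, 0.8, -2.0]
gripper_width: 13.7
```

```bash
python3 ct.py 11;python3 -c "
from h import *;o=bot.get_obs();print(o['qpos'].round())
P=cloud('si11')"
```

```text
[ 699.8 -104.8  307.9] [179.7   5.8  16.3] [-0.5  0.8 -2. ] 19.7
side -106 36 along [-31.  16.] side [-17.  -7.]
side -94 63 along [-33.  16.] side [-19.  -9.]
side -82 51 along [-30.  15.] side [-18.  10.]
side -70 59 along [-33.  15.] side [-18.  -8.]
side -58 68 along [-34.  13.] side [-19.  -5.]
side -46 48 along [-33.  13.] side [-18.  -2.]
side -34 42 along [-33.  12.] side [-19. -13.]
side -22 136 along [-43.  16.] side [-23.  13.]
scene -106 23 along [-29.  17.] side [-17.   7.]
scene -94 45 along [-28.  16.] side [-18.  10.]
scene -82 40 along [-29.  16.] side [-19.   9.]
scene -70 41 along [-30.  16.] side [-19.   8.]
scene -58 52 along [-33.  14.] side [-18.   5.]
scene -46 38 along [-29.  13.] side [-14.   7.]
scene -34 36 along [-35.  13.] side [-19.   4.]
scene -22 75 along [-40.  19.] side [-22.  16.]
[-10.  46.  40.  58. -23.  88. -51.]
```

Request:
{"fn": "send_rows", "kwargs": {
  "series": [
    [[0,-0.015,0.02,0,0],[0,-0.025,0.035,0,0],[0,-0.03,0.035,0,0],[0,-0.03,0.035,0,0],[0,-0.025,0.03,0,0],[0,-0.014,0.02,0.01,0],[0,0,0,0.02,0],[0,0,0,0,0]]
  ]
}}

```text
time_s: 20.6
tcp_pos: [611.0, -306.6, 285.8]
eef_rot: [-179.1, 5.5, 14.9]
force: [0.1, 0.3, -2.5]
gripper_width: 13.6
```

Request:
{"fn": "send_rows", "kwargs": {
  "series": [
    [[0,0.009,0.006,0.02,0],[0,0.008,0.006,0.035,0],[0,0,0,0.035,0],[0,0,0,0.03,0],[0,0,0,0.018,0],[0,0,0,0,0]]
  ]
}}

```text
time_s: 21.2
tcp_pos: [625.2, -307.5, 145.8]
eef_rot: [-178.8, 4.8, 14.6]
force: [-0.5, -0.2, -2.2]
gripper_width: 13.9
```

```bash
python3 ct.py 12
python3 - <<'E'
from ortho import *
for n in('si12','sc12'):
    P=cloud(n).reshape(-1,3);P=P[np.isfinite(P).all(1)]
    q=(P[:,2]>14)&(P[:,2]<28)&(P[:,0]>490)&(P[:,0]<780)&(P[:,1]<-210)&(P[:,1]>-430)
    print(n,q.sum(),cv2.minAreaRect(P[q][:,:2].astype(np.float32)))
E
```

```text
[ 625.2 -307.5  145.8] [-178.8    4.8   14.6] [-0.5 -0.2 -2.2] 21.2
side -106 42 along [-31.  94.] side [-23.   7.]
side -94 42 along [-32.  86.] side [-22.  -6.]
side -82 38 along [-36.  13.] side [-21.  -8.]
side -70 45 along [-33.  11.] side [-21. -11.]
side -58 49 along [-33.  12.] side [-20.  -8.]
side -46 34 along [-33.  10.] side [-19. -10.]
side -34 32 along [-35.  10.] side [-21. -11.]
side -22 97 along [-43.  17.] side [-23.  17.]
scene -118 10 along [89. 96.] side [-20.  23.]
scene -106 23 along [-26.  97.] side [-20.  16.]
scene -94 39 along [-33.  94.] side [-21.   3.]
scene -82 35 along [-32.  13.] side [-20.   5.]
scene -70 31 along [-30.  14.] side [-20.   7.]
scene -58 42 along [-35.  12.] side [-19.   3.]
scene -46 38 along [-33.  12.] side [-17.  10.]
scene -34 30 along [-34.  12.] side [-18.   5.]
scene -22 55 along [-42.  17.] side [-21.  16.]
si12 283 ((623.425537109375, -315.20965576171875), (182.53358459472656, 146.46388244628906), 8.215919494628906)
sc12 249 ((625.0394287109375, -315.8564453125), (188.3251190185547, 144.8699188232422), 7.436008930206299)
```

Request:
{"fn": "send_rows", "kwargs": {
  "series": [
    [[0,-0.008,0.006,0.01,0],[0,0,0,0.012,0],[0,0,0,0.004,0],[0,0,0,0,0]]
  ]
}}

```text
time_s: 21.7
tcp_pos: [620.5, -319.2, 127.0]
eef_rot: [-179.5, 4.2, 14.5]
force: [-1.0, -0.2, -2.6]
gripper_width: 13.8
```

Request:
{"fn": "send_rows", "kwargs": {
  "series": [
    [[0,0,0,0.003,0],[0,0,0,0,0]]
  ]
}}

```text
time_s: 21.9
tcp_pos: [620.5, -319.3, 124.2]
eef_rot: [-179.5, 4.2, 14.5]
force: [-0.1, -0.8, -2.1]
gripper_width: 14.0
```

Request:
{"fn": "send_rows", "kwargs": {
  "series": [
    [[0,0,0,0.004,0],[0,0,0,0.003,0]]
  ]
}}

```text
time_s: 22.1
tcp_pos: [620.6, -319.6, 117.7]
eef_rot: [-179.6, 4.1, 14.6]
force: [-0.1, 0.0, -2.5]
gripper_width: 13.5
```

Request:
{"fn": "send_rows", "kwargs": {
  "series": [
    [[0,0,0,0.003,0]]
  ]
}}

```text
time_s: 22.2
tcp_pos: [620.5, -319.6, 114.5]
eef_rot: [-179.6, 4.1, 14.6]
force: [-0.5, 0.0, -2.1]
gripper_width: 13.4
```

Request:
{"fn": "send_rows", "kwargs": {
  "series": [
    [[0,0,0,0.002,0]]
  ]
}}

```text
time_s: 22.3
tcp_pos: [620.2, -319.8, 113.3]
eef_rot: [-179.6, 4.1, 14.6]
force: [-2.1, 0.1, 8.3]
gripper_width: 13.2
```

Request:
{"fn": "send_rows", "kwargs": {
  "series": [
    [[0,0,0,0,0],[0.2,0,0,0,0],[0.35,0,0,0,0],[0.5,0,0,0,0],[0.5,0,0,0,0]]
  ]
}}

```text
time_s: 22.8
tcp_pos: [621.4, -320.6, 114.8]
eef_rot: [-179.8, 3.9, 14.6]
force: [0.9, -0.0, -0.3]
gripper_width: 38.1
```

```bash
python3 ct.py 13
```

```text
[ 621.4 -320.6  114.8] [-179.8    3.9   14.6] [ 0.9 -0.  -0.3] 22.8
side -118 116 along [-38.  97.] side [-22.  20.]
side -106 151 along [-40.  83.] side [-22.  20.]
side -94 37 along [-34.  88.] side [-22.   8.]
side -82 39 along [-35.  12.] side [-21. -14.]
side -70 49 along [-31.  88.] side [-22.   6.]
side -58 44 along [-33.  12.] side [-21. -10.]
side -46 34 along [-34.  11.] side [-20. -12.]
side -34 26 along [-34.  13.] side [-21. -15.]
side -22 85 along [-41.  20.] side [-23.  14.]
scene -118 61 along [-27.  97.] side [-23.  22.]
scene -106 132 along [-31.  89.] side [-22.  22.]
scene -94 49 along [-26.  89.] side [-20.  15.]
scene -82 41 along [-32.  89.] side [-20.  18.]
scene -70 41 along [-31.  89.] side [-20.  11.]
scene -58 36 along [-32.  15.] side [-19.  -1.]
scene -46 29 along [-32.  15.] side [-19.   5.]
scene -34 22 along [-29.  15.] side [-22. -10.]
scene -22 56 along [-40.  21.] side [-22.  14.]
```

Request:
{"fn": "send_rows", "kwargs": {
  "series": [
    [[0.5,0,0,-0.015,0],[0.5,0,0,-0.03,0],[0.5,0,0,-0.045,0],[0.5,0,0,-0.045,0],[0,0,0,-0.045,0],[0,0,0,-0.045,6],[0,0,0,-0.045,6],[0,0,0,-0.03,0],[0,0.015,-0.03,0,0],[0,0.015,-0.045,0,0]]
  ]
}}

```text
time_s: 23.9
tcp_pos: [663.8, -247.8, 434.1]
eef_rot: [178.5, 3.8, 0.9]
force: [1.5, 1.1, -0.9]
gripper_width: 3.3
```

Request:
{"fn": "send_rows", "kwargs": {
  "series": [
    [[0,0.005,-0.048,0,0],[0,0.005,-0.048,0,0],[0,0,-0.048,0,0],[0,0,-0.048,0,0],[0,0,-0.048,0,0],[0,0,-0.045,0,0],[0,0,-0.03,0,0],[0,0,0,0,0]]
  ]
}}

```text
time_s: 24.7
tcp_pos: [667.0, 86.5, 434.4]
eef_rot: [178.5, 3.0, 1.5]
force: [0.1, 0.2, -0.2]
gripper_width: 0.3
```

```bash
cat > cov.py <<'E'
from ortho import *
import sys
t=sys.argv[1]
o=bot.get_obs();print(np.round(o['tcp_pos'],1),np.round(o['eef_rot'],1),np.round(o['force'],1),o['time_s'],o['qpos'].round())
M=np.array([540,89.6,168.5]);Rb=R.from_euler('zy',[2,-35],degrees=True).as_matrix()
for m in('side','scene'):
    cam(m,m[:2]+t);P=cloud(m[:2]+t).reshape(-1,3);P=P[np.isfinite(P).all(1)];L=(P-M)@Rb
    q=(abs(L[:,1])<45)&(L[:,0]>-75)&(L[:,2]>20)&(np.hypot(L[:,0]-60,L[:,2])<136)
    ang=np.degrees(np.arctan2(L[q][:,2],60-L[q][:,0]));r=np.hypot(L[q][:,0]-60,L[q][:,2])
    k=(r>100);print(m,q.sum(),'r>100 angles',np.percentile(ang[k],[5,50,95]).round() if k.sum() else 0,'topz',np.percentile(P[q][:,2],98).round(),'x',np.percentile(P[q][:,0],[3,97]).round())
E
python3 cov.py 14
```

```text
[667.   86.5 434.4] [178.5   3.    1.5] [ 0.1  0.2 -0.2] 24.7 [-27.  40.  45.  51. -25. 100. -81.]
side 465 r>100 angles [121. 130. 140.] topz 334.0 x [469. 624.]
scene 371 r>100 angles [121. 130. 140.] topz 334.0 x [580. 629.]
```

Request:
{"fn": "send_rows", "kwargs": {
  "series": [
    [[0,0,0.004,0.04,0],[0,0,0,0.04,0],[0,0,0,0.035,0],[0,-0.01,0,0,0],[0,-0.015,0,0,0],[0,-0.015,0,0,0],[0,-0.015,0,0,0],[0,-0.015,0,0,0]]
  ]
}}

```text
time_s: 25.6
tcp_pos: [590.0, 47.2, 325.2]
eef_rot: [177.6, 2.3, -0.9]
force: [0.3, -0.1, -0.2]
gripper_width: 0.2
```

```bash
python3 cov.py 15
```

```text
[590.   47.2 325.2] [177.6   2.3  -0.9] [ 0.3 -0.1 -0.2] 25.6 [-35.  33.  48.  82. -22.  77. -77.]
side 676 r>100 angles [ 94. 106. 120.] topz 334.0 x [523. 609.]
scene 394 r>100 angles [ 93. 102. 120.] topz 334.0 x [520. 585.]
```

Request:
{"fn": "send_rows", "kwargs": {
  "series": [
    [[0,0,-0.015,0,0],[0,0,-0.015,0,0],[0,0,-0.012,0,0],[0,-0.008,0,0,0],[0,-0.008,-0.002,0,0]]
  ]
}}

```text
time_s: 26.2
tcp_pos: [576.0, 92.5, 324.4]
eef_rot: [177.5, 2.2, -1.2]
force: [0.3, -0.2, 0.2]
gripper_width: 0.2
```

```bash
python3 cov.py 16
```

```text
[576.   92.5 324.4] [177.5   2.2  -1.2] [ 0.3 -0.2  0.2] 26.2 [-40.  33.  48.  84. -22.  76. -81.]
side 779 r>100 angles [ 88. 101. 115.] topz 331.0 x [512. 609.]
scene 442 r>100 angles [ 87.  98. 115.] topz 333.0 x [510. 569.]
```

Request:
{"fn": "send_rows", "kwargs": {
  "series": [
    [[0,-0.01,0,0.002,0],[0,-0.01,0,0.003,0],[0,-0.01,0,0.004,0],[0,-0.01,0,0.005,0],[0,-0.01,0,0.006,0]]
  ]
}}

```text
time_s: 26.8
tcp_pos: [523.6, 91.3, 307.2]
eef_rot: [177.5, 2.0, -1.3]
force: [-0.0, 0.8, 0.7]
gripper_width: 0.5
```

Request:
{"fn": "send_rows", "kwargs": {
  "series": [
    [[0,-0.007,0,0.008,0],[0,-0.007,0,0.009,0],[0,-0.006,0,0.01,0]]
  ]
}}

```text
time_s: 27.1
tcp_pos: [501.1, 89.1, 281.3]
eef_rot: [177.6, 1.9, -1.5]
force: [0.0, 0.1, -0.2]
gripper_width: 0.9
```

```bash
python3 cov.py 17
```

```text
[501.1  89.1 281.3] [177.6   1.9  -1.5] [ 0.   0.1 -0.2] 27.1 [-46.  27.  50. 100. -20.  65. -82.]
side 865 r>100 angles [44. 64. 72.] topz 280.0 x [464. 589.]
scene 803 r>100 angles [43. 60. 77.] topz 294.0 x [462. 579.]
```

Request:
{"fn": "send_rows", "kwargs": {
  "series": [
    [[0,-0.004,0,0.012,0],[0,-0.004,0,0.012,0],[0,-0.003,0,0.012,0],[0,-0.001,0,0.01,0],[0,0,0,0.01,0]]
  ]
}}

```text
time_s: 27.7
tcp_pos: [489.4, 86.1, 226.9]
eef_rot: [177.7, 1.6, -1.5]
force: [-0.8, 0.8, 0.8]
gripper_width: 0.5
```

```bash
python3 cov.py 18
python3 - <<'E'
from h import *
p=cv2.imread('pics/si18.png');w,_,_=cam('wrist','w18')
cv2.imwrite('pics/v18.png',np.hstack([cv2.resize(p[80:280,200:400],(400,400)),cv2.resize(w,(533,400))[:,66:466]]))
E
```

```text
[489.4  86.1 226.9] [177.7   1.6  -1.5] [-0.8  0.8  0.8] 27.7 [-45.  30.  48. 107. -23.  57. -79.]
side 675 r>100 angles [25. 29. 85.] topz 303.0 x [459. 572.]
scene 748 r>100 angles [13. 31. 66.] topz 273.0 x [459. 540.]
```

View pics/v18.png

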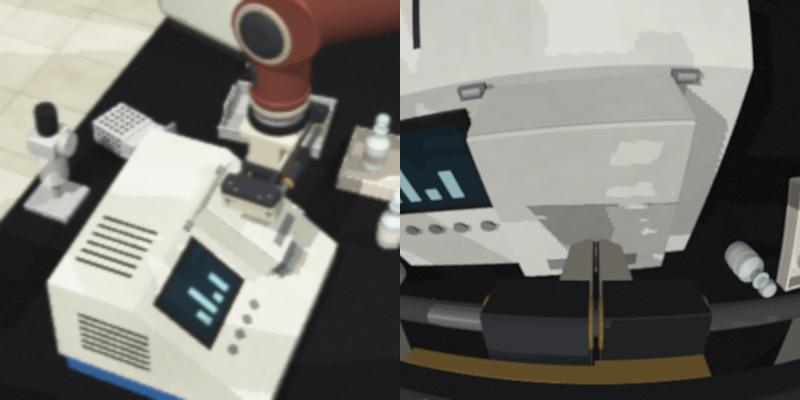

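Request:
{"fn": "send_rows", "kwargs": {
  "series": [
    [[0,-0.007,-0.001,0.003,0],[0,-0.007,-0.001,0.004,0],[0,0,0,0.003,0]]
  ]
}}

```text
time_s: 28.15
tcp_pos: [474.8, 88.0, 217.6]
eef_rot: [177.7, 1.6, -1.6]
force: [-0.2, 0.4, 0.2]
gripper_width: 0.1
```

Request:
{"fn": "send_rows", "kwargs": {
  "series": [
    [[0,0.001,0,0.004,0],[0,0.001,0,0.002,0]]
  ]
}}

```text
time_s: 28.35
tcp_pos: [476.1, 88.0, 212.8]
eef_rot: [177.8, 1.6, -1.5]
force: [-6.3, 0.5, 14.5]
gripper_width: 0.9
```

Request:
{"fn": "send_rows", "kwargs": {
  "series": [
    [[0,0.001,0,0.003,0],[0,0.001,0,0.003,0]]
  ]
}}

```text
time_s: 28.55
tcp_pos: [476.5, 88.0, 208.3]
eef_rot: [177.9, 1.8, -1.5]
force: [-1.1, 1.5, 1.9]
gripper_width: 0.1
```

Request:
{"fn": "send_rows", "kwargs": {
  "series": [
    [[0,0.002,0,0.003,0],[0,0.002,0,0.003,0]]
  ]
}}

```text
time_s: 28.75
tcp_pos: [478.1, 87.7, 205.2]
eef_rot: [178.2, 2.2, -1.5]
force: [-13.2, 2.5, 37.9]
gripper_width: 0.5
```

Request:
{"fn": "send_rows", "kwargs": {
  "series": [
    [[0,0,0,-0.01,0],[0,0,0,-0.03,0],[0,0,0,-0.04,0],[0,0,0,-0.04,0],[0,0,0,-0.04,0],[0,0,0,-0.03,0],[0,0,0,0,0]]
  ]
}}

```text
time_s: 29.45
tcp_pos: [488.0, 93.5, 401.4]
eef_rot: [178.1, 2.0, -1.5]
force: [0.4, -0.2, -0.4]
gripper_width: 0.7
```

Run:
```python
from ortho import *
o=bot.get_obs();print(o['tcp_pos'].round(),o['force'].round(1),o['time_s'])
p,_,_=cam('side','d20');s,_,_=cam('scene','s20');w,_,_=cam('wrist','w20')
M=np.array([540,89.6,168.5]);Rb=R.from_euler('zy',[2,-35],degrees=True).as_matrix()
for n in('d20','s20','w20'):
    P=cloud(n,n[0]=='w').reshape(-1,3);P=P[np.isfinite(P).all(1)];L=(P-M)@Rb
    d=60-L[:,0];q=(abs(L[:,1])<35)&(L[:,2]>35)&(L[:,2]<75)&(d>25)&(d<118)
    k=(abs(L[:,1]-120)<50)&0 if 0 else (L[:,1]>56)&(L[:,1]<66)&(abs(L[:,2])<8)&(d>0)&(d<118)
    print(n,'cover',q.sum(),np.polyfit(d[q],L[q][:,2],1).round(3),'deck',k.sum(),np.polyfit(d[k],L[k][:,2],1).round(3) if k.sum()>10 else '')
    q=(P[:,2]>40)&(P[:,2]<130)&(abs(P[:,0]-624)<70)&(abs(P[:,1]+316)<50)
    if n!='w20':
        for z in (50,70,85,93,110,119): s_=P[q&(abs(P[:,2]-z)<5)]; print(z,len(s_),np.percentile(s_,[4,96],axis=0)[:,:2].round().tolist() if len(s_)>3 else '')
cv2.imwrite('pics/v20.png',np.hstack([cv2.resize(p[90:270,210:450],(533,400)),cv2.resize(w,(533,400))[:,133:400]]))
```

```text
[488.  94. 401.] [ 0.4 -0.2 -0.4] 29.45
d20 cover 624 [5.0000e-03 4.7255e+01] deck 121 [0.005 1.642]
50 0 
70 0 
85 0 
93 0 
110 0 
119 0 
s20 cover 545 [ 0.   48.06] deck 88 [-0.011  2.929]
50 29 [[605.0, -330.0], [647.0, -296.0]]
70 22 [[603.0, -333.0], [652.0, -298.0]]
85 18 [[603.0, -326.0], [656.0, -291.0]]
93 81 [[601.0, -338.0], [658.0, -291.0]]
110 22 [[613.0, -324.0], [645.0, -304.0]]
119 32 [[613.0, -324.0], [649.0, -306.0]]
w20 cover 3918 [2.0000e-03 4.6696e+01] deck 479 [-0.011  2.079]
```

View pics/v20.png

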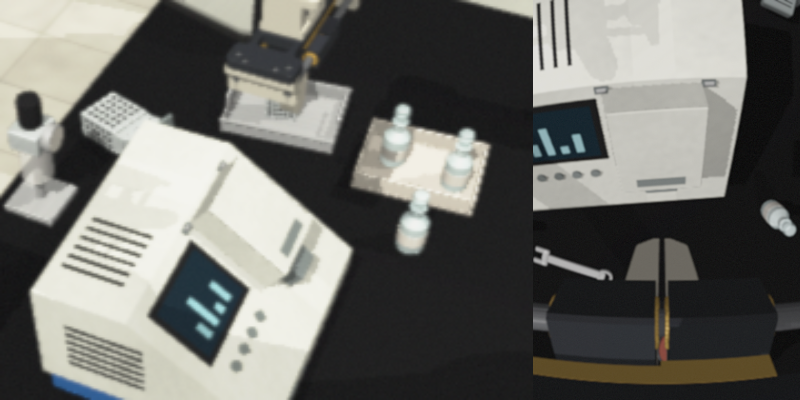

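The cover is flush with the deck: its measured slope against the hinge line is at most 0.005 rad. The cartridge stands upright in the tray, and the bottles are standing.

```bash
python3 -c "
from bench import bot
bot.sign_off()"
```

```text
the job is handed in; nothing more can be done
```

The spent cartridge is out of the bay and standing in the oven tray, and the cover is clicked shut. I handed the job in at about 29.5 s of the 59 s; the hand-in gives no verdict.

**How it went:**
- I pushed the cover to about 2.1 rad for clearance, gripped the cartridge by its finger grip and pulled it out along the bay axis.
- The moves can't tilt the tool, so the cartridge stayed tilted about 30° in the grip. My first try at righting it against the tray floor failed: it slid, with up to about 40 N of contact force, though the tray did not move.
- I then righted it against the analyser's rear right corner with about 5–10 N, set it in the tray with about 10 N and released it.
- Last I swung the cover down and pressed its thumb pad. The force rose to about 15 N, dropped, then hit a hard stop at about 38–40 N, so I pressed a little harder than the click needed.

**Last checks:**
- **Cover:** depth fits from all three cameras put its slope at 0.005 rad or less, against the 0.04 limit. Its outer face is 47–48 mm above the deck.
- **Cartridge:** the scene camera shows it upright with its grip on top, near the tray centre at about (627, −315). The side camera could not confirm this because the gripper hid it.
- **Other items:** bottles 1–3 are standing where they were. I did not re-check bottle 4, the beaker or the wash bottle after the last moves, but the arm did not go near them.
- **Robot:** it was about 180 mm above everything and touching nothing.

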